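# Clamp the jar in the bench mixer with its fold-away crank

## Robot

A 7-joint arm with a two-finger parallel gripper is mounted at the origin on a cart in front of the work surface, level with it; the furniture and walls round the work are solid. World frame = base frame: x ahead of the robot, y to its left, z up, the work surface at z = 0. Lengths are in m, angles in degrees, forces in N, time in s.
With the tool pointing down it reaches from about 0.4 to 0.925 m from the base axis. Payload 4.1 kg.
Tool frame: the origin (TCP) lies midway between the tips of the shut fingers; the grasp point (between the pads) lies 19 mm behind it (env.grip_depth is the distance from the TCP to the grasp point, in m); z points along the fingers, y is the line along which they close (so a half turn about z gives the same grasp; the last joint's range is limited). The gripper opens to 85 mm and grips with 20 to 120 N. Pads are 22 mm wide; open, the fingers measure 114 mm over their backs; the gripper's body (76 mm by 85 mm) begins 54 mm behind the grasp point. The pads swing forward as they close: fully open they stand 13 mm farther back than shut.
Start: joints at [60.046, 22.827, 2.584, 88.041, -1.071, 69.15, -2.905], TCP at [0.267, -0.593, 0.231] pointing down, gripper open.
Joint ranges: [-161.44, 161.44], [-28.35, 127.94], [-78.24, 83.42], [0, 140.83], [-78.03, 258.03], [13.02, 114.36], [-168.23, 168.23]. Speed limits (degrees/s): [147.25, 147.25, 180, 180, 180, 180, 180].

## Interface

Orientations are given as a 3x3 rotation matrix whose columns are the frame's x, y, z axes.
In Python, from plant import env gives the robot as it stands.
- The arm moves only by the shell command python3 -m inch 'ROWS' [OPENING]. ROWS is JSON, a list of rows, each a list of 4 numbers: the shift along the tool's x, y, z normalised to -1 to 1, where 1 is 100 mm, then the turn about the tool's z normalised to -1 to 1, where 1 is 120 degrees. A call has 1 to 5 rows; each row shifts and turns the commanded pose from where the row before left it, along the tool's axes as they then stand; what a row does not reach is not made up. A row lasts 1/12 s, in which the tool goes at most 41.7 mm and 7.16 degrees, less where a joint would pass 70% of its speed; a pose out of reach is approached as far as the arm can. A call with a number of a shift or a turn outside -1 to 1 is refused whole. A call with a gripper value outside its range is refused whole. OPENING is the opening, from 0 (shut) to 1 (fully open), set as the call begins (- or left out, the last holds). The fingers move at their own pace and stop on an object; the grip force is fixed at half the most. Time passes only in rows, so rows that do not move let the fingers close. It gives the time, the measured TCP pose, the force, the opening and the grip force at its end, in the units of the state.
- env.observe(): the state, without advancing time (a new reading comes with each control period).
- env.get_image(name): name is "scene" or "top" or "wrist"; returns (picture, depth): 420x560x3 uint8, red, green, blue; 420x560 float32, m along the optical axis (not along the pixel's ray), 0 where there is no reading.
- env.calibration(name): a dict with "K" (3x3 intrinsics, pixels), "rvec" (rotation vector, rad) and "tvec" (3), from world to camera coordinates, as OpenCV has them; the wrist camera has in their place "mount" (4x4, takes a point from camera to tool coordinates, whose origin is the TCP and whose axes are the flange's). Camera axes: x right, y down, z forward; pixel columns grow to the right and rows downward; lengths in m; the calibration is good to about 2 mm. A picture is of the moment at which its call begins: read the wrist's pose just before it. calibration takes no time and is no camera call.
- env.finish_job(): hands the job in; it is judged then, once.
The state is a dict: "clock": time; "qpos": joint angles; "joint_velocities": joint speeds; "joint_torque": joint torques, N m; "eef_pos": TCP position; "eef_rot": TCP orientation; "wrist_force": force on the tool from outside, world axes, zero at the start; "ft_torque": the same for the moment, N m; "opening": finger opening in m; "grasp_force": force on a finger pad.
Only numpy, scipy, OpenCV 4.12 (cv2) and the standard library are available. Lean on these libraries where they do the work, as an engineer would, in place of code of your own. Each camera call takes 0.05 s, during which the arm holds its last target. There are 200 camera calls.

## Task

Clamp the sample jar in the bench mixer: swing the folded crank handle on top of the column up to its working position and wind it clockwise (seen from above) until the pressure pad has come down and holds the jar firmly. You feel that as a clearly heavier crank; do not force it further or the jar cracks. Then fold the handle flat again so that it cannot catch while the mixer shakes, leaving the jar standing in its place and the things round the mixer where they are.

Things in the scene. Friction and masses are not known exactly. Their poses are not given: they have to be found in the camera images.
- mixer: Bench mixer, fixed: white base 124 x 180 mm, platform 50 mm high, black panel on the front (-x side), grey column 48 x 34 mm at the left end, 248 mm high, with the crank on top; a blue clamp arm reaches right (-y) from the column over the jar. Origin on the worktop under the column's middle, straight under the crank's axis; x back, y left, z up.
- crank_axis (a point): Point on the crank's vertical axis, at the top face of the steel crank arm (12 mm wide, 263 mm above the worktop). The crank does not rise. Clockwise seen from above lowers the clamp 20 mm a turn. The screw drags: turning freely takes about 5 N at the ball. Let go, it holds by itself up to about 90 N of clamping; above that it eases back to that.
- jar_seat (a point): Middle of the jar's place on the platform. The rubber pad (56 mm) starts 10 to 27 mm above the lid, its height is not measured: at least half a turn and at most 1.4 turns are free. Then a stiff spring loads up, 18 N per 10 degrees of crank. Each 10 N of clamping adds 0.5 N at the ball, also as push-back at rest. 70 N (3.5 N more) is good; under 30 N is loose, over 130 N cracks the jar.
- handle_hinge (a point): Pin of the handle's hinge at the outer end of the crank arm, 64 mm from the crank's axis and 274 mm above the worktop. The pin lies level, square to the crank arm. The hinge is stiff (about 1.6 N at the ball) and stays where it is left.
- handle_ball (a point): Centre of the red ball (20 mm) at the handle's end, 50 mm from the hinge pin; neck 11 mm thick. Both spin freely about the handle's length. Folded, the handle lies on the arm and points from the hinge to the crank's axis; upright, the ball is 324 mm above the worktop. Pinched from both sides, the ball drags in the fingers and lags them by up to 10 mm while the handle swings.
- fold (a joint): Angle of the handle: 0 folded flat on the crank arm, 1.57 upright, stop at 1.60 rad.
- jar: Clear round screw jar with a tan band, lid 89 mm wide, 112 mm high, about 0.6 kg, standing in a black ring on the mixer's platform, its underside 52 mm above the worktop. Origin at the centre of its underside, 85 mm to the right (-y of the mixer) of the crank's axis.
- dropper: Small white dropper bottle, 24 mm wide, 56 mm high, to the left of the mixer. Origin at the centre of its underside. Leave it alone.
- bench_timer: White bench timer, 26 x 56 x 58 mm, standing farther left. Origin at the centre of its underside. Leave it alone.
- marker_pen: Black and blue marker lying on the worktop, 13 x 134 x 15 mm. Origin under its middle. Leave it alone.
- cover_box: Small box of cover slips with a yellow lid, 32 x 28 x 14 mm. Origin at the centre of its underside. Leave it alone.
There are look-alikes about, which are no part of the job. What is shaped like the jar but pink is not meant.

How it is judged (in metres and radians):
On the way, in this order (a step that is already met when the one before it is completed fails the run):
1. the handle is swung up to its working position (value of joint fold above 1.3 rad), for 0.2 s.
2. the jar is clamped by winding with the handle up (pad and platform together press on it) (value of joint fold above 1.1 rad and contact force between jar and mixer above 60 N), for 0.2 s.
At the end, for the whole second after the job is handed in: The handle is folded flat (within 0.2 rad), the pad holds the jar firmly (pad and platform together press on it with 60 to 270 N, so about 27 to 130 N of clamping), and the jar stands upright where it stood, within 15 mm (value of joint fold below 0.2 rad and contact force between jar and mixer between 60 and 270 N and distance of jar from where it was at the start of the episode below 0.015 m and angle between jar's own z axis and vertical below 0.1 rad); the robot touches nothing.
It fails at once if the jar is cracked by over-tightening (contact force between jar and mixer above 270 N).
It fails at once if the jar is knocked out of its place or tipped (distance of jar from where it was at the start of the episode above 0.02 m or angle between jar's own z axis and vertical above 0.15 rad).
It fails at once if the dropper bottle, timer, marker or cover-slip box is pushed away (distance of any of dropper, bench_timer, marker_pen, cover_box from where it was at the start of the episode above 0.02 m).
It also fails if it takes over 70 s, if anything falls off the work surface, if the arm or the gripper's body presses on something with over 40 N, if the wrist force passes 120 N, or if a joint passes its speed limit or range.

## Working session

There is one attempt and no reset: what is moved stays moved. The work goes in short steps, Python scripts to look and compute and a shell command to move; the robot and the scene stay as the last step left them, time stands still between calls to the robot, and variables do not carry over. Pictures are saved under pics/ and viewed, at most 10 in all, crops included, and the job is handed in when it is done.

```bash
ls; mkdir -p pics; cat > h.py <<'E'
import numpy as np, cv2
from plant import env
def cam(n):
    c=env.calibration(n); K=np.array(c["K"])
    if "rvec" in c:
        R=cv2.Rodrigues(np.array(c["rvec"],float))[0]; t=np.array(c["tvec"],float).ravel()
        return K,R.T,-R.T@t
    o=env.observe(); M=np.array(c["mount"]); R=np.array(o["eef_rot"]); p=np.array(o["eef_pos"])
    return K,R@M[:3,:3],p+R@M[:3,3]
def shot(n):
    K,R,p=cam(n); im,d=env.get_image(n); return im,d,K,R,p
def world(d,K,R,p):
    v,u=np.mgrid[:d.shape[0],:d.shape[1]]
    P=np.stack([(u-K[0,2])/K[0,0]*d,(v-K[1,2])/K[1,1]*d,d],-1)
    return P@R.T+p
def proj(X,K,R,p):
    q=(np.asarray(X)-p)@R; q=q@K.T; return q[...,:2]/q[...,2:]
E
python3 - <<'E'
from h import *
o=env.observe(); print({k:np.round(v,3).tolist() for k,v in o.items()}, env.grip_depth)
for n in("scene","top"):
    s=shot(n); np.savez(n+"0.npz",*s); cv2.imwrite(f"pics/{n}0.png",s[0][...,::-1]); print(n,s[4])
E
```

```text
pics
{'clock': 0.0, 'qpos': [60.046, 22.873, 2.579, 88.112, -1.071, 69.15, -2.904], 'joint_velocities': [0.008, 0.039, 0.08, -0.017, -0.03, 0.057, -0.009], 'joint_torque': [-0.0, -47.51, 1.365, -25.422, 0.012, 0.009, -0.0], 'eef_pos': [0.267, -0.592, 0.23], 'eef_rot': [[0.911, 0.411, -0.001], [0.411, -0.911, 0.002], [-0.0, -0.002, -1.0]], 'wrist_force': [-0.296, 0.196, -0.466], 'ft_torque': [0.003, 0.05, 0.011], 'grasp_force': 0.0, 'opening': 0.085} 0.0187
scene [-0.39873952  1.03978676  0.8121018 ]
top [0.37258551 0.19135814 1.56948687]
```

View pics/scene0.png

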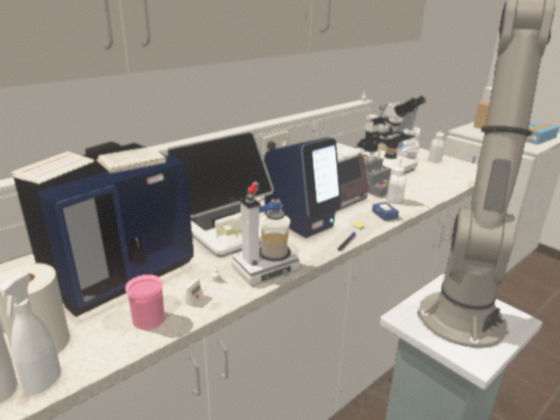

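View pics/top0.png

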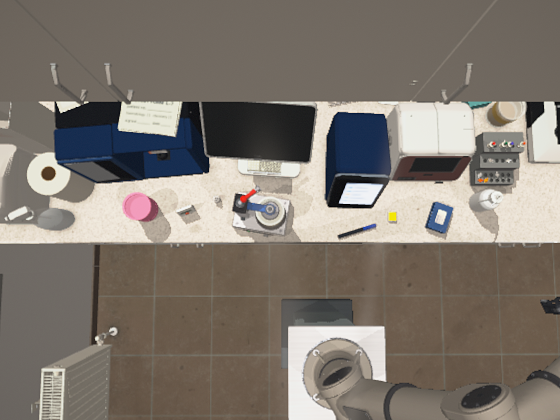

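The mixer is at top px (262,212) and scene px (265,240). The clear jar under its blue arm is at scene px (274,240). Look-alikes are the pink jar at top (141,208) / scene (147,300), and the white bottle at top (488,200). The timer is at top (185,210), the dropper at (218,201), the pen at (357,231) and the yellow box at (393,217). I'll check the mixer in a close crop.

```bash
python3 - <<'E'
from h import *
def ld(n):
    z=np.load(n+"0.npz"); return [z[f"arr_{i}"] for i in range(5)]
t=ld("top"); s=ld("scene")
a=cv2.resize(t[0][170:245,210:310],(800,600),interpolation=cv2.INTER_CUBIC)[:, :400*2]
b=cv2.resize(s[0][170:290,215:315],(500,600),interpolation=cv2.INTER_CUBIC)
a=cv2.resize(a,(560,420)); b=cv2.resize(b,(240,288)); c=np.zeros((420,800,3),np.uint8); c[:,:560]=a; c[:288,560:]=b
cv2.imwrite("pics/crop0.png",c[...,::-1])
for n,q in(("top",t),("scene",s)):
    W=world(q[1],*q[2:]); im=q[0].astype(int)
    red=(im[...,0]>150)&(im[...,1]<70)&(im[...,2]<70)&(q[1]>0)&(W[...,2]>.2)&(W[...,2]<.4)
    v,u=np.nonzero(red); print(n,len(u)); 
    for i in range(0,len(u),max(1,len(u)//25)): print(u[i],v[i],W[v[i],u[i]].round(3))
    blue=(im[...,2]>im[...,0]+30)&(W[...,2]>.15)&(W[...,2]<.32)&(abs(W[...,0]-.55)<.3)
W=world(t[1],*t[2:])
for v in range(182,236,5): print(v,[tuple((W[v,u]*1000).round().astype(int).tolist()) for u in range(232,296,6)])
E
```

```text
top 66
253 190 [0.564 0.262 0.274]
252 191 [0.561 0.265 0.276]
254 191 [0.56  0.259 0.281]
251 192 [0.558 0.267 0.28 ]
253 192 [0.558 0.262 0.28 ]
255 192 [0.558 0.257 0.274]
251 193 [0.555 0.268 0.277]
253 193 [0.556 0.262 0.274]
249 194 [0.553 0.273 0.276]
251 194 [0.552 0.267 0.28 ]
246 195 [0.55  0.282 0.273]
248 195 [0.549 0.276 0.278]
250 195 [0.55  0.271 0.273]
242 196 [0.546 0.292 0.28 ]
244 196 [0.547 0.287 0.272]
246 196 [0.546 0.281 0.279]
248 196 [0.547 0.276 0.275]
240 197 [0.544 0.298 0.274]
242 197 [0.544 0.293 0.278]
244 197 [0.543 0.287 0.282]
246 197 [0.544 0.282 0.275]
248 197 [0.544 0.276 0.274]
241 198 [0.541 0.295 0.277]
243 198 [0.54  0.289 0.282]
245 198 [0.54  0.284 0.283]
240 199 [0.539 0.298 0.273]
242 199 [0.538 0.292 0.281]
244 199 [0.538 0.287 0.28 ]
246 199 [0.538 0.281 0.278]
242 200 [0.535 0.292 0.279]
244 200 [0.535 0.287 0.279]
242 201 [0.532 0.292 0.281]
244 201 [0.532 0.287 0.28 ]
scene 22
251 185 [0.689 0.169 0.206]
250 186 [0.688 0.173 0.204]
254 186 [0.552 0.267 0.276]
253 187 [0.544 0.278 0.279]
254 187 [0.547 0.271 0.276]
253 188 [0.534 0.285
[... 1767 characters left out ...]
3, 46), (506, 302, 74), (508, 284, 54), (498, 259, 165), (498, 241, 166), (496, 222, 188), (496, 204, 186), (497, 186, 168), (508, 166, 50), (512, 145, 2)]
222 [(493, 344, 33), (492, 323, 46), (492, 304, 43), (492, 284, 46), (492, 265, 45), (483, 241, 165), (483, 223, 162), (483, 205, 165), (491, 186, 60), (493, 166, 36), (496, 145, -4)]
227 [(477, 345, 25), (477, 324, 34), (475, 303, 52), (475, 284, 51), (475, 264, 49), (475, 244, 60), (475, 225, 53), (475, 206, 53), (476, 186, 45), (477, 166, 25), (479, 145, -1)]
232 [(462, 347, -2), (462, 327, -3), (462, 307, -5), (462, 287, 2), (461, 265, 25), (460, 245, 31), (460, 225, 39), (459, 206, 56), (459, 186, 45), (462, 166, -7), (462, 145, -3)]
```

View pics/crop0.png

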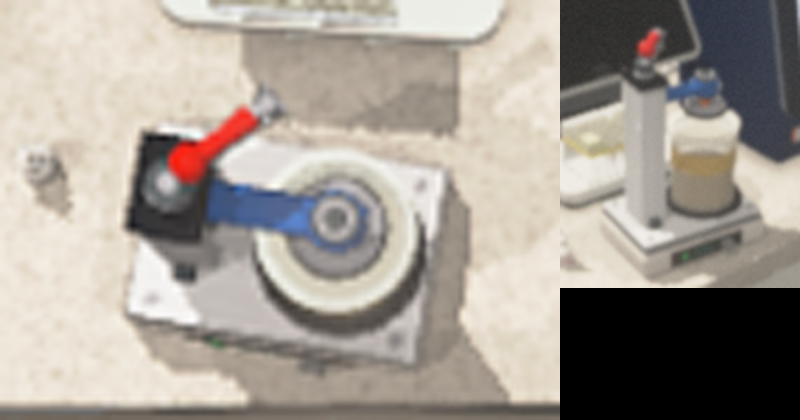

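The crop confirms it. The crank axis is near crop (168,183), about top px (240,203). The red ball sits next to the axis at crop (187,162). The neck points to the hinge at crop (268,103), about top px (258,188). The clear jar is under the blue arm. Next I'll refine these points and check for obstacles.

```bash
python3 - <<'E'
from h import *
z=np.load("top0.npz"); t=[z[f"arr_{i}"] for i in range(5)]
W=world(t[1],*t[2:]); im=t[0].astype(int)
def at(u,v,zz):
    K,R,p=t[2:]; r=R@np.linalg.inv(K)@np.array([u,v,1]); return (p+r*(zz-p[2])/r[2]).round(4)
s=lambda a,b:(210+a*100/560-.4,170+b*75/420-.4)
for n,a,b,h in(("axis",168,183,.263),("ball",187,162,.28),("hinge",268,103,.274),("capTL",143,130,.25),("capTR",208,152,.25),("capBR",190,242,.25),("capBL",125,228,.25),("lidc",338,233,.164)): print(n,s(a,b),at(*s(a,b),h))
v,u=np.nonzero((im[...,0]>150)&(im[...,1]<70)&(im[...,2]<70)&(abs(W[...,2]-.276)<.02))
P=np.array([at(a,b,.279)[:2] for a,b in zip(u,v)]); c=P.mean(0); d=np.linalg.svd(P-c)[2][0]; d*=np.sign(d[0]); q=(P-c)@d
print("red",c,d,np.degrees(np.arctan2(d[1],d[0])),q.min(),q.max(), "ball c",c+d*(q.min()+.010))
m=(W[...,2]>.2)&(W[...,0]>.4)&(W[...,0]<.9)&(W[...,1]>-.3)&(W[...,1]<.6)
for y in np.arange(-.3,.6,.05):
    k=m&(abs(W[...,1]-y)<.025)&((abs(W[...,0]-.53)>.07)|(y<.2)|(y>.34)); 
    if k.sum(): print(round(y,2),"xmin",W[k][:,0].min().round(3),"zmax",W[k][:,2].max().round(3))
E
```

```text
axis (239.6, 202.27857142857144) [0.5308 0.3004 0.263 ]
ball (242.99285714285713, 198.5285714285714) [0.5392 0.2896 0.28  ]
hinge (257.45714285714286, 187.99285714285713) [0.5697 0.2498 0.274 ]
capTL (235.13571428571427, 192.81428571428572) [0.5596 0.3144 0.25  ]
capTR (246.74285714285713, 196.74285714285713) [0.5482 0.2813 0.25  ]
capBR (243.52857142857144, 212.81428571428572) [0.5023 0.2901 0.25  ]
capBL (231.92142857142858, 210.31428571428572) [0.5095 0.3231 0.25  ]
lidc (269.95714285714286, 211.20714285714286) [0.5155 0.2167 0.164 ]
red [0.54617846 0.27986   ] [ 0.56189585 -0.82720798] -55.812989716343914 -0.019544806883293818 0.025962924806358707 ball c [0.54081527 0.28775554]
-0.3 xmin 0.685 zmax 0.823
-0.25 xmin 0.682 zmax 0.909
-0.2 xmin 0.683 zmax 0.99
-0.15 xmin 0.674 zmax 0.993
-0.1 xmin 0.549 zmax 0.993
-0.05 xmin 0.55 zmax 0.993
-0.0 xmin 0.551 zmax 0.993
0.05 xmin 0.554 zmax 0.993
0.1 xmin 0.677 zmax 0.993
0.15 xmin 0.682 zmax 0.992
0.2 xmin 0.501 zmax 0.993
0.25 xmin 0.689 zmax 0.994
0.3 xmin 0.692 zmax 0.992
0.35 xmin 0.695 zmax 0.993
0.4 xmin 0.657 zmax 0.993
0.45 xmin 0.656 zmax 0.992
0.5 xmin 0.658 zmax 0.991
0.55 xmin 0.655 zmax 0.992
```

```bash
python3 -m inch '[[0,0,-0.41,0],[0,0,-0.41,0],[0,0,-0.41,0],[0,0,-0.41,0],[0,0,-0.41,0]]' 1
python3 -m inch '[[0.28,-0.28,0,0],[0.28,-0.28,0,0],[0.28,-0.28,0,0],[0.28,-0.28,0,0],[0.28,-0.28,0,0]]'
python3 -m inch '[[0.28,-0.28,0,0],[0.28,-0.28,0,0],[0.28,-0.28,0,0],[0.28,-0.28,0,0],[0.28,-0.28,0,0]]'
python3 -m inch '[[0.28,-0.28,0,0],[0.28,-0.28,0,0],[0.28,-0.28,0,0]]'
```

```text
clock: 0.52
eef_pos: [0.267, -0.592, 0.438]
eef_rot: [[0.912, 0.411, -0.0], [0.411, -0.912, 0.001], [-0.0, -0.001, -1.0]]
wrist_force: [0.2, -0.9, 0.3]
opening: 0.0853
grasp_force: 0.0
clock: 0.93
eef_pos: [0.3376, -0.4053, 0.4359]
eef_rot: [[0.912, 0.411, -0.0], [0.411, -0.912, 0.0], [-0.0, -0.0, -1.0]]
wrist_force: [0.3, 0.5, -0.2]
opening: 0.0851
grasp_force: 0.0
clock: 1.35
eef_pos: [0.4074, -0.2201, 0.436]
eef_rot: [[0.912, 0.411, -0.0], [0.411, -0.912, -0.0], [-0.0, 0.0, -1.0]]
wrist_force: [1.7, 0.3, 0.7]
opening: 0.0854
grasp_force: 0.0
clock: 1.6
eef_pos: [0.4494, -0.1091, 0.4361]
eef_rot: [[0.912, 0.411, -0.0], [0.411, -0.912, -0.0], [-0.0, 0.0, -1.0]]
wrist_force: [0.9, -0.3, 1.0]
opening: 0.0855
grasp_force: 0.0
```

```bash
python3 -m inch '[[0.22,-0.34,0,0],[0.22,-0.34,0,0],[0.22,-0.34,0,0],[0.22,-0.34,0,0],[0.22,-0.34,0,0]]' | head -2
python3 -m inch '[[0.22,-0.34,0,0],[0.22,-0.34,0,0],[0.22,-0.34,0,0],[0.22,-0.34,0,0],[0,0,0,-0.059]]' | head -3
python3 -m inch '[[0,0,0,-0.059],[0,0,0,-0.059],[0,0,0,-0.059],[0,0,0,-0.059],[0,0,0,-0.059]]' | head -3
python3 -m inch '[[0,0,0,-0.059],[0,0,0,-0.059],[0,0,0,-0.059],[0,0,0,-0.059],[0,0,0,-0.059]]' | head -3
python3 -m inch '[[0,0,0,-0.059],[0,0,0,-0.059],[0,0,0,-0.059],[0,0,0,0],[0,0,0,0]]' | head -3
python3 - <<'E'
from h import *
o=env.observe(); print(np.round(o["qpos"],1),o["wrist_force"],o["eef_pos"])
s=shot("wrist"); np.savez("wrist0.npz",*s); cv2.imwrite("pics/wrist0.png",s[0][...,::-1]); print(s[4])
for X in ([.5305,.3015,.263],[.570,.2498,.274],[.540,.289,.28]): print(proj(X,*s[2:]))
E
```

```text
clock: 2.02
eef_pos: [0.4794, 0.091, 0.4361]
clock: 2.43
eef_pos: [0.5013, 0.2589, 0.4349]
eef_rot: [[0.846, 0.532, -0.004], [0.532, -0.846, 0.006], [0.0, -0.007, -1.0]]
clock: 2.85
eef_pos: [0.5039, 0.2492, 0.4357]
eef_rot: [[0.389, 0.921, -0.001], [0.921, -0.389, -0.001], [-0.001, -0.001, -1.0]]
clock: 3.27
eef_pos: [0.5039, 0.2491, 0.4357]
eef_rot: [[-0.217, 0.976, -0.001], [0.976, 0.217, -0.001], [-0.0, -0.001, -1.0]]
clock: 3.68
eef_pos: [0.504, 0.2491, 0.4358]
eef_rot: [[-0.548, 0.837, -0.001], [0.837, 0.548, -0.0], [0.0, -0.001, -1.0]]
[ 13.5  14.7 -56.1  79.5  12.1  92.2  -8. ] [-0.38420435  0.26913306 -0.36619741] [0.50398636 0.24910469 0.43584806]
[0.45862196 0.31689993 0.5785119 ]
[343.14805027 153.8453359 ]
[346.50295455 228.28922483]
[346.62581842 175.91191265]
```

View pics/wrist0.png

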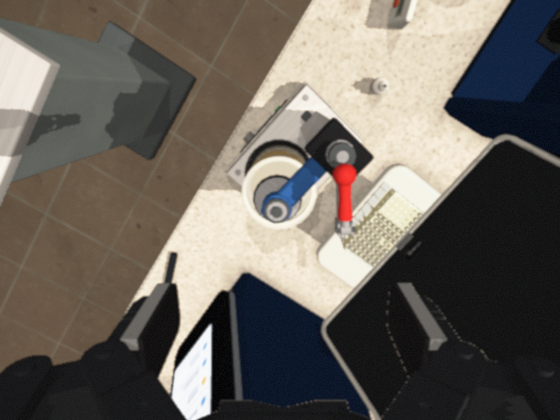

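The wrist view agrees with my estimates. The crank axis is at px (342,154), the ball at (344,174) and the hinge at (345,228), each within about 1 mm of prediction. I'll read the hub height from the stored depth while aligning above the ball.

```bash
python3 - <<'E'
from h import *
z=np.load("wrist0.npz"); s=[z[f"arr_{i}"] for i in range(5)]; W=world(s[1],*s[2:])
for v in range(140,240,6): print(v,[tuple((W[v,u]*1000).round().astype(int).tolist()) for u in range(324,364,5)])
E
python3 -m inch '[[0,0,0,-0.035],[0.05,0.26,0.2,0],[0.05,0.26,0.2,0],[0,0,0.2,0],[0,0,0.2,0]]' | head -4
```

```text
140 [(512, 301, 248), (516, 304, 248), (520, 306, 248), (523, 309, 252), (527, 311, 251), (531, 314, 247), (535, 316, 249), (587, 320, 49)]
146 [(515, 297, 248), (518, 300, 252), (520, 303, 263), (523, 305, 265), (527, 307, 263), (531, 310, 263), (538, 312, 247), (542, 314, 248)]
152 [(518, 293, 249), (520, 296, 260), (523, 298, 263), (526, 301, 265), (529, 303, 266), (533, 306, 265), (537, 308, 264), (545, 310, 248)]
158 [(522, 288, 248), (522, 292, 264), (526, 294, 264), (529, 297, 265), (532, 299, 267), (537, 301, 264), (540, 304, 264), (548, 306, 249)]
164 [(525, 284, 248), (528, 286, 248), (529, 290, 264), (532, 292, 264), (533, 296, 277), (537, 298, 275), (548, 299, 247), (552, 301, 248)]
170 [(534, 276, 219), (532, 282, 248), (530, 287, 274), (532, 289, 279), (535, 292, 281), (538, 294, 281), (542, 296, 279), (555, 297, 248)]
176 [(575, 249, 49), (593, 247, 0), (532, 283, 278), (534, 286, 283), (537, 288, 283), (541, 290, 283), (545, 292, 280), (634, 274, -1)]
182 [(592, 234, 0), (598, 239, 1), (605, 243, 1), (538, 281, 280), (540, 284, 284), (544, 286, 282), (632, 261, 0), (6
[... 671 characters left out ...]
 43)]
218 [(628, 183, -1), (635, 188, 0), (641, 193, 1), (558, 254, 276), (560, 258, 280), (564, 260, 279), (654, 219, 43), (654, 227, 61)]
224 [(634, 175, -1), (640, 180, 1), (648, 184, 0), (562, 250, 275), (565, 253, 277), (568, 255, 277), (654, 214, 59), (654, 222, 75)]
230 [(640, 166, 1), (647, 170, 0), (647, 181, 23), (565, 245, 276), (568, 248, 278), (571, 251, 278), (575, 253, 278), (653, 217, 91)]
236 [(647, 157, -1), (645, 168, 26), (649, 175, 32), (568, 240, 275), (652, 191, 62), (653, 198, 75), (653, 206, 91), (656, 211, 98)]
clock: 4.15
eef_pos: [0.5393, 0.2902, 0.3545]
eef_rot: [[-0.609, 0.793, -0.002], [0.793, 0.609, 0.001], [0.002, -0.001, -1.0]]
wrist_force: [-0.4, -0.2, 0.4]
```

```bash
python3 -m inch '[[-0.04,-0.015,0.3,0],[0,0,0.3,0],[0,0,0.2,0],[0,0,0.17,0],[0,0,0,0]]'
python3 -m inch '[[0,0,0,0],[0,0,0,0],[0,0,0,0],[0,0,0,0],[0,0,0,0]]' 0
python3 -m inch '[[0,0,0,0],[0,0,0,0],[0,0,0,0],[0,0,0,0],[0,0,0,0]]'
```

```text
clock: 4.57
eef_pos: [0.5387, 0.2829, 0.2551]
eef_rot: [[-0.609, 0.793, -0.006], [0.793, 0.609, -0.004], [0.0, -0.007, -1.0]]
wrist_force: [-0.5, -0.1, 0.0]
opening: 0.0853
grasp_force: 0.0
clock: 4.98
eef_pos: [0.5408, 0.2853, 0.2603]
eef_rot: [[-0.61, 0.792, 0.002], [0.792, 0.61, 0.001], [-0.0, 0.002, -1.0]]
wrist_force: [1.1, 0.3, -1.0]
opening: 0.0257
grasp_force: 0.0
clock: 5.4
eef_pos: [0.5416, 0.286, 0.2604]
eef_rot: [[-0.61, 0.792, 0.003], [0.792, 0.61, 0.003], [0.0, 0.004, -1.0]]
wrist_force: [4.3, 3.7, 2.6]
opening: 0.0166
grasp_force: 58.3
```

```bash
python3 -m inch '[[-0.005,0,-0.065,0],[-0.012,0,-0.064,0],[-0.02,0,-0.06,0],[-0.03,0,-0.06,0],[0,0,0,0]]'
python3 -m inch '[[-0.04,0,-0.055,0],[-0.04,0,-0.05,0],[0,0,0,0],[0,0,0,0]]'
python3 - <<'E'
from h import *
s=shot("wrist"); np.savez("wrist1.npz",*s); t=shot("scene")
K,R,p=s[2:]; print(proj([.5697,.2498,.274],K,R,p), proj([.53,.301,.263],K,R,p), proj(env.observe()["eef_pos"],K,R,p))
b=cv2.resize(t[0][150:230,210:300],(472,420),interpolation=cv2.INTER_CUBIC)
a=cv2.resize(s[0],(320,240)); c=np.zeros((420,800,3),np.uint8); c[:,:472]=b; c[:240,480:]=a
cv2.imwrite("pics/c1.png",c[...,::-1])
E
```

```text
clock: 5.82
eef_pos: [0.546, 0.2795, 0.284]
eef_rot: [[-0.609, 0.793, 0.002], [0.793, 0.609, 0.002], [0.0, 0.003, -1.0]]
wrist_force: [5.3, 3.3, -2.7]
opening: 0.0166
grasp_force: 58.8
clock: 6.15
eef_pos: [0.5518, 0.2701, 0.2932]
eef_rot: [[-0.607, 0.795, 0.002], [0.795, 0.607, -0.003], [-0.004, -0.001, -1.0]]
wrist_force: [6.5, 0.6, -4.9]
opening: 0.0143
grasp_force: 58.3
[288.80549134 311.8670853 ] [288.18223548 184.80945136] [285.27130155 284.73426242]
```

View pics/c1.png

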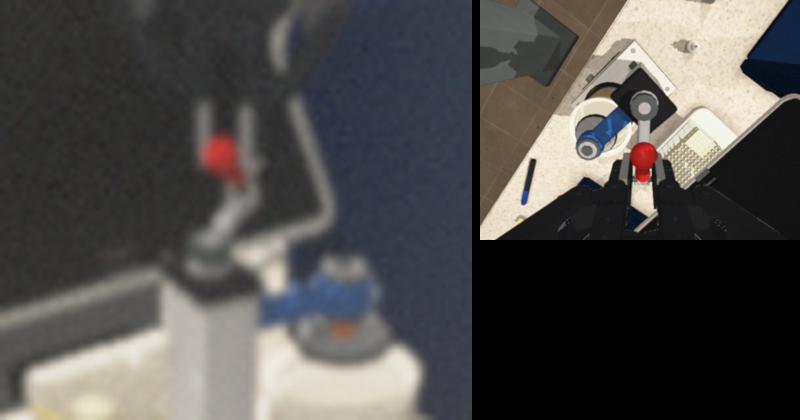

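The ball is up at roughly 45° and sits toward the inner edge of the pads (small view, about (643,157)). I'll locate it by depth, then regrip centred.

```bash
cat >> h.py <<'E'
def ball(s,hint=None):
    im=s[0].astype(int); W=world(s[1],*s[2:])
    m=(im[...,0]>110)&(im[...,1]<60)&(im[...,2]<60)&(s[1]>0)&(W[...,2]>.26)&(W[...,2]<.35)
    P=W[m]; from scipy.optimize import least_squares
    top=P[P[:,2]>P[:,2].max()-.016]
    c0=np.median(top,0)-[0,0,.008]
    f=least_squares(lambda c:np.linalg.norm(P-c,axis=1)-.01,c0,loss="soft_l1",f_scale=.001)
    return f.x,len(P),P[:,2].max()
E
python3 - <<'E'
from h import *
z=np.load("wrist1.npz"); s=[z[f"arr_{i}"] for i in range(5)]
b,n,zm=ball(s); print(b,n,zm); H=np.array([.5692,.2503,.274]); o=env.observe(); R=np.array(o["eef_rot"]); p=np.array(o["eef_pos"])
print(np.linalg.norm(b-H), "fold",np.degrees(np.arctan2(b[2]-H[2],(b-H)@[-.607,.794,0])))
print("ball in tool from grasp pt mm",(R.T@(b-p)+[0,0,.0187])*1000)
E
```

```text
[0.54556649 0.27892257 0.30374568] 2195 0.31504218450684485
0.04756679189022745 fold 38.74282358947336
ball in tool from grasp pt mm [10.7993537   0.44983999  8.05612206]
```

```bash
python3 -m inch '[[0,0,0,0],[0,0,0,0],[0,0,0,0],[0.14,0,0.11,0],[0,0,0,0]]' 0.5
python3 -m inch '[[0,0,0,0],[0,0,0,0],[0,0,0,0],[0,0,0,0],[0,0,0,0]]' 0
python3 -m inch '[[-0.035,0,-0.042,0],[-0.04,0,-0.038,0],[-0.042,0,-0.035,0],[-0.048,0,-0.03,0],[-0.052,0,-0.025,0]]'
python3 -m inch '[[-0.055,0,-0.02,0],[-0.05,0,-0.01,0],[-0.05,0,0,0],[0,0,0,0]]'
python3 - <<'E'
from h import *
s=shot("wrist");np.savez("wrist2.npz",*s)
b,n,zm=ball(s); print(b,n,zm); H=np.array([.5692,.2503,.274]); o=env.observe(); R=np.array(o["eef_rot"]); p=np.array(o["eef_pos"])
print(np.linalg.norm(b-H), "fold",np.degrees(np.arctan2(b[2]-H[2],(b-H)@[-.607,.794,0])))
print("ball in tool from grasp pt mm",(R.T@(b-p)+[0,0,.0187])*1000)
E
```

```text
clock: 6.67
eef_pos: [0.5374, 0.2859, 0.2822]
eef_rot: [[-0.613, 0.79, -0.005], [0.79, 0.613, -0.001], [0.002, -0.004, -1.0]]
wrist_force: [-1.3, 0.3, -1.0]
opening: 0.0427
grasp_force: 0.0
clock: 7.08
eef_pos: [0.5415, 0.2849, 0.2843]
eef_rot: [[-0.61, 0.792, 0.002], [0.792, 0.61, 0.002], [0.0, 0.002, -1.0]]
wrist_force: [0.9, 2.3, -0.8]
opening: 0.0167
grasp_force: 58.5
clock: 7.5
eef_pos: [0.5525, 0.2696, 0.3006]
eef_rot: [[-0.612, 0.791, -0.003], [0.791, 0.612, 0.004], [0.005, 0.0, -1.0]]
wrist_force: [-0.9, 7.2, -3.1]
opening: 0.0169
grasp_force: 58.5
clock: 7.83
eef_pos: [0.562, 0.2574, 0.305]
eef_rot: [[-0.612, 0.791, -0.002], [0.791, 0.612, 0.004], [0.005, 0.001, -1.0]]
wrist_force: [-2.1, 4.8, 3.8]
opening: 0.0169
grasp_force: 59.1
[0.56066453 0.25731509 0.32159473] 1968 0.33300983032133014
0.048860245556790714 fold 77.27127596371024
ball in tool from grasp pt mm [ 0.85410955 -1.04550984  2.091763  ]
```

```bash
python3 -m inch '[[-0.04,0,-0.01,0],[-0.04,0,0,0],[-0.04,0,0,0],[0,0,0,0],[0,0,0,0]]'
python3 - <<'E'
from h import *
s=shot("wrist");np.savez("wrist3.npz",*s)
b,n,zm=ball(s); print(b,n,zm); H=np.array([.5692,.2503,.274]); o=env.observe(); R=np.array(o["eef_rot"]); p=np.array(o["eef_pos"])
print(np.linalg.norm(b-H), "fold",np.degrees(np.arctan2(b[2]-H[2],(b-H)@[-.607,.794,0])))
print("ball in tool from grasp pt mm",(R.T@(b-p)+[0,0,.0187])*1000)
for A in([.5305,.3015],[.529,.301]): print(np.linalg.norm(b[:2]-A),np.degrees(np.arctan2(*(b[:2]-A)[::-1])))
E
```

```text
clock: 8.3
eef_pos: [0.5692, 0.2472, 0.3055]
eef_rot: [[-0.612, 0.791, -0.002], [0.791, 0.612, 0.002], [0.003, -0.0, -1.0]]
wrist_force: [-2.8, 3.1, 2.9]
opening: 0.0164
grasp_force: 60.2
[0.56588717 0.2499337  0.3224803 ] 2341 0.3346215028671302
0.04859473582481302 fold 87.96804454047486
ball in tool from grasp pt mm [ 4.27478977 -0.98953292  1.73571407]
0.06254067141921728 -55.5402905593103
0.06299548237674742 -54.157956081980366
```

```bash

python3 -m inch '[[0.010,-0.111,0,0],[0.029,-0.108,0,0],[0.047,-0.101,0,0],[0.064,-0.091,0,0],[0.079,-0.079,0,0]]' | sed -n '1,2p;4,6p'
python3 -m inch '[[0.091,-0.064,0,0],[0.101,-0.047,0,0],[0.108,-0.029,0,0],[0.111,-0.010,0,0]]' | sed -n '1,2p;4,6p'
python3 - <<'E'
from h import *
s=shot("wrist");np.savez("wrist4.npz",*s)
b,n,zm=ball(s); print(b,n,zm); o=env.observe(); R=np.array(o["eef_rot"]); p=np.array(o["eef_pos"])
print("ball in tool from grasp pt mm",(R.T@(b-p)+[0,0,.0187])*1000, o["wrist_force"])
for A in([.5305,.3015],[.529,.301]): print(np.linalg.norm(b[:2]-A),np.degrees(np.arctan2(*(b[:2]-A)[::-1])))
E
```

```text
clock: 8.77
eef_pos: [0.52, 0.2349, 0.3057]
wrist_force: [6.3, 6.2, -1.3]
opening: 0.0163
grasp_force: 59.9
clock: 9.1
eef_pos: [0.4839, 0.2548, 0.3055]
wrist_force: [5.6, -1.1, 1.4]
opening: 0.0165
grasp_force: 60.1
[0.48125333 0.25720296 0.32211363] 2478 0.33453577714759497
ball in tool from grasp pt mm [ 0.24203217 -0.47825975  2.21672302] [ 3.94548874  0.78278653 -1.23052358]
0.0662379152369303 -138.02883821570364
0.06479139126672827 -137.47048036770985
```

```bash

python3 -m inch '[[0.111,0.010,0,0],[0.108,0.029,0,0],[0.101,0.047,0,0],[0.091,0.064,0,0],[0.079,0.079,0,0]]' | sed -n '1,2p;4,6p'
python3 -m inch '[[0.064,0.091,0,0],[0.047,0.101,0,0],[0.029,0.108,0,0],[0.010,0.111,0,0]]' | sed -n '1,2p;4,6p'
cat > chk.py <<'E'
from h import *
s=shot("wrist"); b,n,zm=ball(s); o=env.observe(); R=np.array(o["eef_rot"]); p=np.array(o["eef_pos"])
print("ball",b.round(4),n,"in tool mm",((R.T@(b-p)+[0,0,.0187])*1000).round(1))
A=[.5295,.301]; d=b[:2]-A; th=np.arctan2(d[1],d[0]); f=np.array(o["wrist_force"])
print("r",np.linalg.norm(d).round(4),"th",np.degrees(th).round(1),"F tang-resist",(f[:2]@[-np.sin(th),np.cos(th)]).round(2),"F out",(f[:2]@[np.cos(th),np.sin(th)]).round(2),"q",np.round(o["qpos"],0))
E
python3 chk.py
```

```text
clock: 9.57
eef_pos: [0.469, 0.3072, 0.3053]
wrist_force: [-2.9, -3.9, 6.9]
opening: 0.0163
grasp_force: 60.6
clock: 9.9
eef_pos: [0.4906, 0.3465, 0.3053]
wrist_force: [-5.7, -1.3, 6.8]
opening: 0.0164
grasp_force: 60.6
ball [0.4874 0.349  0.3224] 2493 in tool mm [ 3.7 -3.5  1.7]
r 0.0638 th 131.3 F tang-resist 2.65 F out 2.44 q [  3.  23. -57.  88.  19.  80. -18.]
```

```bash

python3 -m inch '[[-0.010,0.111,0,0],[-0.029,0.108,0,0],[-0.047,0.101,0,0],[-0.064,0.091,0,0]]' | sed -n '1,2p;4,6p'
python3 chk.py
python3 -m inch '[[-0.079,0.079,0,0],[-0.091,0.064,0,0],[-0.101,0.047,0,0]]' | sed -n '1,2p;4,6p'
python3 chk.py
```

```text
clock: 10.28
eef_pos: [0.5317, 0.3617, 0.3055]
wrist_force: [-5.3, 1.5, 4.8]
opening: 0.0166
grasp_force: 60.6
ball [0.5284 0.3644 0.3223] 2463 in tool mm [ 6.6 -3.1  1.8]
r 0.0635 th 91.0 F tang-resist 1.35 F out 3.13 q [ -0.  28. -55.  82.  23.  82. -18.]
clock: 10.58
eef_pos: [0.564, 0.3529, 0.3055]
wrist_force: [-3.3, 4.1, 3.0]
opening: 0.0163
grasp_force: 60.3
ball [0.5605 0.3559 0.3223] 2467 in tool mm [ 8.3 -2.2  1.9]
r 0.0631 th 60.5 F tang-resist 2.1 F out 3.61 q [ -0.  30. -54.  78.  24.  83. -16.]
```

```bash

python3 -m inch '[[0,0,0,0],[0,0,0,0],[0.12,-0.02,0,0],[0,0,0,0]]' 0.4 | sed -n '1,2p;4,6p'
python3 -m inch '[[0,0,0,0],[0,0,0,0],[0,0,0,0],[0,0,0,0]]' 0 | sed -n '1,2p;4,6p'
python3 chk.py
python3 -m inch '[[-0.108,0.029,0,0],[-0.111,0.010,0,0],[-0.111,-0.010,0,0]]' | sed -n '1,2p;4,6p'
python3 chk.py
```

```text
clock: 10.97
eef_pos: [0.5544, 0.3599, 0.3043]
wrist_force: [-0.7, 1.1, 0.7]
opening: 0.0341
grasp_force: 0.0
clock: 11.3
eef_pos: [0.5567, 0.3594, 0.3052]
wrist_force: [-1.4, 2.3, 0.6]
opening: 0.0161
grasp_force: 58.4
ball [0.5622 0.3514 0.3213] 2470 in tool mm [-9.6 -0.5  2.6]
r 0.0601 th 57.1 F tang-resist 3.38 F out 1.92 q [ -1.  30. -54.  79.  24.  83. -17.]
clock: 11.6
eef_pos: [0.578, 0.3365, 0.3051]
wrist_force: [-4.6, 5.5, 2.2]
opening: 0.0156
grasp_force: 58.7
ball [0.5833 0.3288 0.3216] 2426 in tool mm [-5.6 -0.1  2. ]
r 0.0606 th 27.3 F tang-resist 3.22 F out -1.67 q [  1.  30. -54.  78.  24.  84. -14.]
```

```bash

python3 -m inch '[[-0.108,-0.029,0,0]]' | sed -n '1,2p;4,6p'
python3 -m inch '[[-0.101,-0.047,0,0]]' | sed -n '1,2p;4,6p'
python3 chk.py
python3 - <<'E'
from h import *
t=shot("scene"); z=np.load("scene0.npz")
a=[cv2.resize(x[185:275,225:310],(400,424),interpolation=cv2.INTER_CUBIC) for x in (z["arr_0"],t[0])]
cv2.imwrite("pics/c2.png",np.hstack(a)[...,::-1])
E
```

```text
clock: 11.73
eef_pos: [0.5818, 0.3278, 0.3052]
wrist_force: [-3.2, 7.6, 0.1]
opening: 0.0157
grasp_force: 58.7
clock: 11.82
eef_pos: [0.5846, 0.3166, 0.3051]
wrist_force: [-3.4, 7.4, 1.7]
opening: 0.016
grasp_force: 58.7
ball [0.5901 0.3091 0.3219] 2391 in tool mm [-6.1  1.   1.8]
r 0.0611 th 7.6 F tang-resist 5.92 F out -2.36 q [  4.  30. -54.  79.  24.  83. -12.]
```

View pics/c2.png

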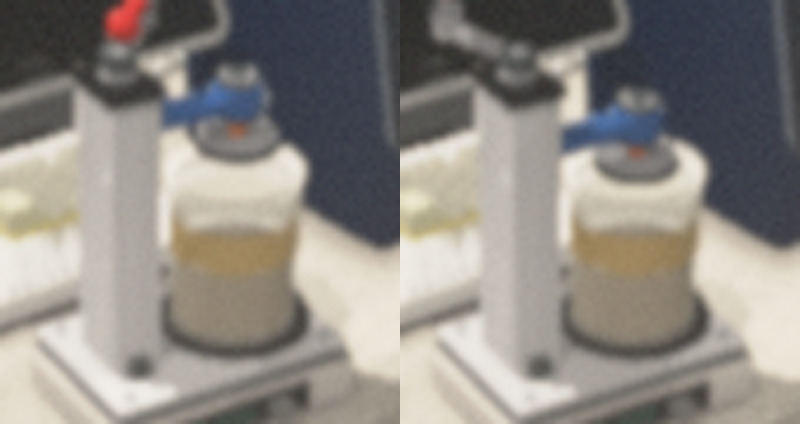

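The pad now sits on the lid (right half, about (635,165)), and the moving crank force has risen from about 5 N to about 8 N. One small nudge for confirmation, then hold.

```bash

python3 -m inch '[[-0.046,-0.026,0,0]]' | sed -n '1,2p;4,6p'
python3 -m inch '[[0,0,0,0],[0,0,0,0]]' | sed -n '1,2p;4,6p'
python3 chk.py
```

```text
clock: 12.0
eef_pos: [0.5855, 0.3113, 0.3052]
wrist_force: [-1.3, 7.6, 0.9]
opening: 0.0156
grasp_force: 58.8
clock: 12.17
eef_pos: [0.5856, 0.3102, 0.3051]
wrist_force: [-2.8, 6.5, 2.2]
opening: 0.0157
grasp_force: 58.8
ball [0.5912 0.3024 0.3219] 2387 in tool mm [-9.5 -0.3  1.9]
r 0.0617 th 1.3 F tang-resist 6.23 F out -1.11 q [  4.  30. -54.  79.  24.  83. -11.]
```

```bash

python3 -m inch '[[0,0,0,0],[0,0,0,0],[0,0,0,0],[0,0,0,-0.056],[0,0,0,-0.056]]' 0.6 | sed -n '1,2p;4,6p'
python3 -m inch '[[0,0,0,-0.056],[0,0,0,-0.056],[0,0,0,-0.056],[0,0,0,-0.056],[0,0,0,-0.056]]' | sed -n '1,2p;4,6p'
python3 -m inch '[[0,0,0,-0.056],[0,0,0,0],[0,0,0,0]]' | sed -n '1,3p;4,6p'
python3 chk.py
python3 - <<'E'
from h import *
s=shot("wrist");np.savez("wrist5.npz",*s); cv2.imwrite("pics/w5.png",s[0][...,::-1]); print(proj([[.5295,.301,.263]],*s[2:]))
E
```

```text
clock: 12.63
eef_pos: [0.5876, 0.3062, 0.3042]
wrist_force: [-0.2, 0.2, -0.1]
opening: 0.0513
grasp_force: 0.0
clock: 13.05
eef_pos: [0.5877, 0.3061, 0.3041]
wrist_force: [0.2, 0.5, 0.3]
opening: 0.0513
grasp_force: 0.0
clock: 13.3
eef_pos: [0.5875, 0.3066, 0.3041]
eef_rot: [[-1.0, -0.02, -0.001], [-0.02, 1.0, -0.001], [0.001, -0.001, -1.0]]
wrist_force: [0.0, 0.2, -0.2]
opening: 0.0509
grasp_force: 0.0
ball [0.591  0.3017 0.3226] 2386 in tool mm [-3.5 -5.2  0.4]
r 0.0615 th 0.7 F tang-resist 0.09 F out -0.42 q [ 10.  34. -65.  79.  31.  86.  37.]
[[275.77516984 142.07845834]]
```

View pics/w5.png

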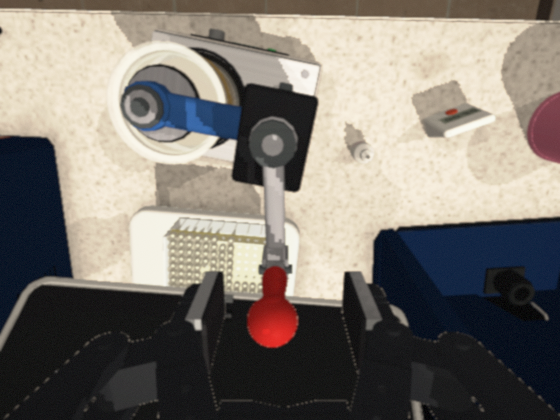

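The image shows the handle still upright (ball at (272,320)). The crank arm runs straight down the view from hub (273,142) to hinge (275,262), so the gripper is aligned. The pad and jar are unchanged. Next I'll regrip and fold.

```bash

python3 -m inch '[[-0.075,-0.05,-0.03,0],[0,0,0,0]]' | sed -n '1,2p;4,6p'
python3 -m inch '[[0,0,0,0],[0,0,0,0],[0,0,0,0],[0,0,0,0],[0,0,0,0]]' 0 | sed -n '1,2p;4,6p'
python3 chk.py
python3 -m inch '[[0.087,0,0.008,0],[0.084,0,0.022,0],[0.079,0,0.037,0],[0.071,0,0.05,0],[0.062,0,0.062,0]]' | sed -n '1,2p;4,6p'
python3 -m inch '[[0.05,0,0.071,0],[0,0,0,0],[0,0,0,0]]' | sed -n '1,2p;4,6p'
python3 chk.py
```

```text
clock: 13.57
eef_pos: [0.5967, 0.3013, 0.3081]
wrist_force: [-0.3, -0.7, -0.4]
opening: 0.0512
grasp_force: 0.0
clock: 13.98
eef_pos: [0.5946, 0.3028, 0.3079]
wrist_force: [-0.6, -1.1, 2.0]
opening: 0.0166
grasp_force: 58.4
ball [0.591  0.3018 0.3227] 2132 in tool mm [ 3.6 -0.9  3.9]
r 0.0615 th 0.7 F tang-resist 0.14 F out 0.4 q [ 10.  34. -65.  78.  31.  87.  38.]
clock: 14.45
eef_pos: [0.5571, 0.3016, 0.2915]
wrist_force: [2.0, -1.8, 6.3]
opening: 0.0163
grasp_force: 61.0
clock: 14.7
eef_pos: [0.55, 0.3012, 0.2825]
wrist_force: [-2.8, -2.2, 2.4]
opening: 0.0166
grasp_force: 62.3
ball [0.5539 0.3004 0.3012] 2135 in tool mm [-3.7 -0.9 -0. ]
r 0.0244 th -1.4 F tang-resist -2.9 F out -3.79 q [ 12.  31. -67.  86.  29.  82.  36.]
```

```bash

python3 -m inch '[[0,0,0,0],[0,0,0,0],[0,0,0,0],[0,0,-0.31,0],[0,0,-0.31,0]]' 0.5 | sed -n '1,2p;4,6p'
python3 -m inch '[[0,0,0,0],[0,0,0,0],[0,0,0,0],[0,0,0,0],[0,0,0,0]]' 0 | sed -n '1,2p;4,6p'
python3 chk.py
python3 -m inch '[[0,0,0.15,0],[0,0,0.12,0],[0,0,0.10,0],[0,0,0.08,0],[0,0,0.07,0]]' | sed -n '1,2p;4,6p'
```

```text
clock: 15.17
eef_pos: [0.5509, 0.3009, 0.3433]
wrist_force: [1.0, 0.6, 1.2]
opening: 0.0431
grasp_force: 0.0
clock: 15.58
eef_pos: [0.5511, 0.3012, 0.3433]
wrist_force: [-0.8, 0.2, 0.0]
opening: 0.0001
grasp_force: 0.0
ball [0.5531 0.3004 0.3012] 856 in tool mm [-1.9 -0.9 60.9]
r 0.0236 th -1.5 F tang-resist 0.2 F out 0.01 q [ 12.  29. -68.  80.  27.  88.  38.]
clock: 16.05
eef_pos: [0.5507, 0.3019, 0.2917]
wrist_force: [-2.3, -0.6, 2.3]
opening: 0.0001
grasp_force: 1.1
```

```bash

python3 -m inch '[[0,0,0.04,0],[0,0,0.03,0],[0,0,0,0],[0,0,0,0]]' | sed -n '1,2p;4,6p'
python3 -m inch '[[0,0,0.015,0],[0,0,0,0]]' | sed -n '1,2p;4,6p'
python3 -m inch '[[0,0,-0.3,0],[0,0,-0.4,0],[0,0,-0.4,0],[0,0,0,0],[0,0,0,0]]' | sed -n '1,2p;4,6p'
python3 - <<'E'
from h import *
s=shot("wrist"); np.savez("wrist6.npz",*s); t=shot("scene"); o=shot("top")
print(ball(s))
a=cv2.resize(s[0],(400,300)); b=cv2.resize(t[0][170:290,215:315],(250,300),interpolation=cv2.INTER_CUBIC)
c=cv2.resize(o[0][170:245,160:310],(600,300),interpolation=cv2.INTER_CUBIC)
im=np.zeros((600,800,3),np.uint8); im[:300,:400]=a; im[:300,400:650]=b; im[300:,:600]=c
cv2.imwrite("pics/f.png",im[...,::-1])
E
```

```text
clock: 16.38
eef_pos: [0.5519, 0.3015, 0.2856]
wrist_force: [0.7, -0.3, -0.1]
opening: -0.0001
grasp_force: 0.0
clock: 16.55
eef_pos: [0.5519, 0.3017, 0.2843]
wrist_force: [-0.3, -0.5, 1.0]
opening: -0.0003
grasp_force: 0.3
clock: 16.97
eef_pos: [0.5518, 0.3031, 0.3971]
wrist_force: [-0.5, -0.4, -0.4]
opening: -0.0001
grasp_force: 0.0
(array([0.55171523, 0.30063745, 0.27708738]), 939, np.float64(0.2851440915333336))
```

View pics/f.png

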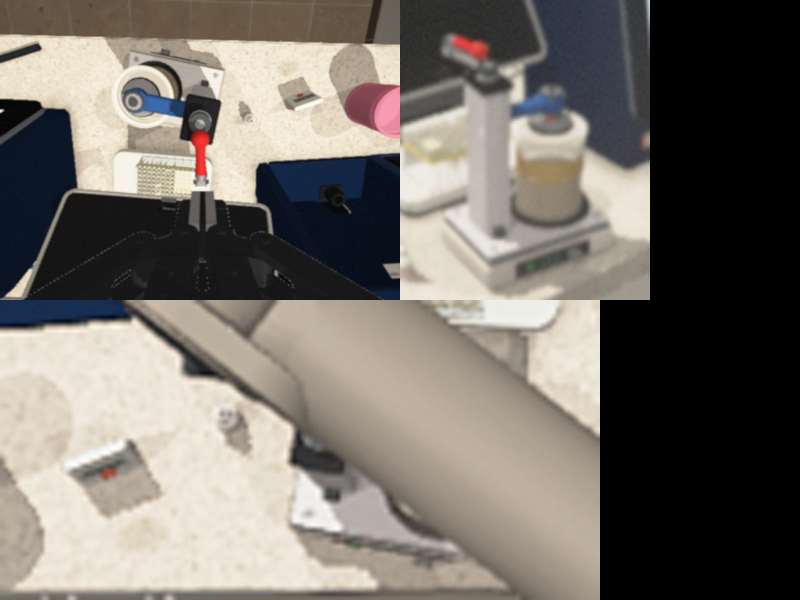

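The handle lies flat, with the ball against the hub at (200,127) and its top at z 0.285. The pad rests on the jar, the neighbouring items are in place and the arm is clear. I'm handing it in.

```bash
python3 -c "
from plant import env
print(env.finish_job())"
```

```text
the job is handed in; nothing more can be done
None
```

I clamped the jar at an estimated 60–70 N, judged from the crank force rising from about 5 N to about 8 N at the ball, folded the handle flat, and handed the job in at about 17 s; no verdict came back.

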